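Hold a cast lever over the welding jig

ROBOT

A 6-joint arm with a two-finger parallel gripper is mounted at the origin on the work surface. World frame = base frame: x ahead of the robot, y to its left, z up, the work surface at z = 0. Lengths are in m, angles in rad, forces in N, time in s.
With the tool pointing down it reaches from about 0.3 to 0.85 m from the base axis. Payload 4.2 kg.
Tool frame: the origin (TCP) lies at the very end of the fingers, on their centre line; the grasp point (between the pads) lies 19 mm behind it; z points along the fingers, y is the line along which they close (so a half turn about z gives the same grasp; the last joint's range is limited). The gripper opens to 91 mm and grips with 3 to 60 N. Pads are 32 mm wide; open, the fingers measure 118 mm over their backs; the gripper's body (76 mm by 178 mm) begins 60 mm behind the grasp point.
Start: joints at [-1.351, 0.32, 1.565, -0, 1.257, -0.02], TCP at [0.137, -0.559, 0.214] pointing down, gripper open.
Joint ranges: [-3.11, 3.11], [-0.84, 2.01], [0.21, 2.61], [-1.34, 4.49], [0.05, 2.63], [-2.56, 2.56]. Speed limits (rad/s): [2.57, 2.57, 3.14, 3.14, 3.14, 3.14].

INTERFACE

Orientations are given as a rotation vector (axis times angle).
In Python, from cell import status, cams, manip gives the robot as it stands.
- The arm moves only by the tool apply_moves, never from a script. Its argument "series" is a list of rows, each a list of 7 numbers: the shift along the tool's x, y, z scaled (see below), then the turn, a rotation vector about the tool's x, y, z scaled (see below), then the opening in per cent of the stroke, from 0 (shut) to 100 (fully open). In form: [[x, y, z, ax, ay, az, grip], ...]. A call has 1 to 20 rows; each row shifts and turns the commanded pose from where the row before left it, along the tool's axes as they then stand; what a row does not reach is not made up. The controller multiplies each number of a shift by 400 mm and each number of a turn by 120 degrees. A row lasts 1/12 s, in which the tool goes at most 41.7 mm and 7.16 degrees, less where a joint would pass 70% of its speed; a pose out of reach is approached as far as the arm can. A call with a number of a shift or a turn outside -1 to 1 is refused whole. A call with a gripper value outside its range is refused whole. The fingers move at their own pace and stop on an object; "newtons" is the grip in N (left out, the last holds). Time passes only in rows, so rows that do not move let the fingers close. It gives the time, the measured TCP pose, the force, the opening and the grip force at its end, in the units of the state.
- status.get_obs(): the state, without advancing time (a new reading comes with each control period).
- cams.snapshot(name): name is "side" or "top"; returns a dict with "color" (384x512x3 uint8, red, green, blue), "mtx" (3x3 intrinsics, pixels), "k1" (the pictures are not rectified: a ray, as slopes to the right and down, at radius r is drawn at 1 + k1 r^2 times it, then the intrinsics apply), "xyz" and "orientation" of the camera in the world. Camera axes: x right, y down, z forward; pixel columns grow to the right and rows downward; lengths in m; the calibration is good to about 2 mm. A picture is of the moment at which its call begins. There is no depth.
- manip.close_job(): hands the job in; it is judged then, once.
Trained networks look in the newest picture that a camera, given by its name, has taken for a name from the list of things; names that differ only in an ending like _2 or _b are one class to them, and where a whole thing is asked for, a point or a joint stands for the part that bears it (a point fixed in the world has none). Each returns a list of dicts, best first, with "score" (0 to 1); they miss things now and then, are a little off and sometimes report something else, mostly with a low value. They report only what shows in the picture. A call takes as long as a camera call. They do not tell look-alikes from the thing itself.
- cams.find_in(camera, label): "pixel" ([column, row] in pixels, amid what is visible of it).
- cams.trace(camera, label): "pixels" (384x512 bool, what is visible of it) and "pixel" ([column, row] in pixels, amid what is visible of it).
- cams.tip_of(camera, label): "pixel" ([column, row] in pixels: a listed point, or the origin of a listed thing).
The state is a dict: "t": time; "joints": joint angles; "joint_vel": joint speeds; "joint_efforts": joint torques, N m; "tcp_pos": TCP position; "orientation": TCP orientation; "wrist_force": force on the tool from outside, world axes, zero at the start; "ft_torque": the same for the moment, N m; "finger_gap": finger opening in m; "grasp_force": force on a finger pad.
Only numpy, scipy, OpenCV 4.12 (cv2) and the standard library are available. Lean on these libraries where they do the work, as an engineer would, in place of code of your own. Each camera call takes 0.05 s, during which the arm holds its last target. There are 200 camera calls.

TASK

On the green welding jig, first swing the clamp strap by its yellow-topped knob a quarter turn towards the robot's side of the jig, away from the tail pad. Then lift the cast lever level by its balance point and finish while still holding it, steady and level, with its bore over the jig's brass pin, its tail over the tail pad and its underside about 50 mm above the pin's tip. Do not let the lever touch the jig, and leave the other things on the table where they are.

Things in the scene. Friction and masses are not known exactly. Their poses are not given: they have to be found in the camera images.
- lever_balance (a point): Balance point of the loose cast-aluminium lever (0.5 kg or so, 239 mm long): a straight bar, 20 mm wide, 13 to 31 mm above the lever's underside, heavy round boss at one end, square tail block at the other. This point is in the bar's middle, 22 mm above the underside, 64 mm from the bore, 36 mm from the boss's rim; grip here, not at mid-length. z up, +y along the bar to the tail, x across.
- lever_bore (a point): Centre of the lever's bore (20 mm through hole) at the underside of the boss. Boss: 56 mm diameter, 45 mm tall. Same axes as lever_balance.
- lever_tail (a point): Centre of the underside of the lever's tail block, 32 x 32 mm and 35 mm tall, 195 mm from the bore. Same axes.
- jig_pin (a point): Tip of the upright brass locating pin (14 mm diameter), 40 mm above the table, on the fixed jig. The jig is a green base plate 90 x 290 mm, 12 mm thick; round steel seat (54 mm diameter) about the pin, top 22 mm above the table. Axes are the jig's: z up, +y from the pin to the tail pad, -x the side nearer the robot.
- jig_pad (a point): Centre of the top of the jig's steel tail pad, 34 x 30 mm, 22 mm above the table, 195 mm from the pin. Jig axes.
- strap_knob (a point): The knob of the clamp strap: upright cylinder 16 mm diameter, 40 mm tall, black with a yellow top; this point is on its axis, 93 mm above the table, 15 mm below its top at 108 mm. It stands on the free end of a flat steel strap, 20 mm wide, that lies 60 to 68 mm above the table, and swings with it.
- strap_pivot (a point): The strap's vertical pivot axis, at the knob's height (93 mm), beyond the tail pad at the tail end of the jig; the knob moves round it on a 60 mm radius.
- strap (a joint): Angle of the strap, rad: 0 = lying over the tail pad, towards the pin; grows as the knob swings clockwise seen from above, towards the jig's robot side (-x); about 1.5 is a quarter turn, stop at 1.65. Starts at 0 to 0.3. Light friction (about 1 N at the knob), stays where it is left.
- magnet_square: red triangular magnetic welding square, about 90 x 100 mm and 18 mm thick, lying loose near the far side of the table; origin on its underside. Leave alone.
- spacer_block: loose copper block 60 x 80 x 30 mm; origin under its centre. Leave alone.
- gas_nozzle: loose brass welding nozzle standing upright, 26 mm across, 60 mm tall, near the far side of the table; origin under its centre. Leave alone.
There are look-alikes about, which are no part of the job. Of the things shaped like the part that bears lever_balance, the aluminium one is meant.

How it is judged:
On the way, in this order (a step that is already met when the one before it is completed fails the run):
1. the strap is swung aside (beyond 1.1 rad) while the lever still lies on the table (value of joint strap above 1.1 rad and height (world z) of lever_balance below 0.03 m), for 0.2 s.
2. the lever is lifted by its balance point: gripped within 20 mm of it along the bar, level within 8 degrees, both ends 30 mm off the table (y of the grasp point in the frame of lever_balance between -0.02 and 0.02 m and contact force between the fingers and lever above 1 N and angle between lever_balance's own z axis and vertical below 0.14 rad and height (world z) of each of lever_bore, lever_tail above 0.03 m), for 0.2 s.
At the end, for the whole second after the job is handed in: Lever gripped within 20 mm of its balance point along the bar, level within 5 degrees, at rest, not touching the jig; seen from above bore within 15 mm of pin, tail within 20 mm of pad; underside at the bore 20 to 85 mm above the pin's tip; strap beyond 1.1 rad (value of joint strap above 1.1 rad and y of the grasp point in the frame of lever_balance between -0.02 and 0.02 m and contact force between the fingers and lever above 1 N and angle between lever_balance's own z axis and vertical below 0.087 rad and horizontal distance between lever_bore and jig_pin below 0.015 m and horizontal distance between lever_tail and jig_pad below 0.02 m and height (world z) of lever_bore between 0.06 and 0.125 m and contact force between lever and jig below 0.2 N and linear speed of lever below 0.02 m/s); the arm keeps its last pose, push and grip.
It fails at once if the lever touches the jig or its strap (over 1 N) (contact force between lever and jig above 1 N).
It fails at once if the lever is tipped more than 17 degrees (angle between lever_balance's own z axis and vertical above 0.3 rad).
It fails at once if a loose bystander is moved more than 30 mm (distance of any of magnet_square, spacer_block, gas_nozzle from where it was at the start of the episode above 0.03 m).
It also fails if it takes over 56 s, if anything falls off the work surface, if the arm or the gripper's body presses on something with over 40 N, if the wrist force passes 120 N, or if a joint passes its speed limit or range.

## Working session

There is one attempt and no reset: what is moved stays moved. The work goes in short steps, Python scripts to look and compute and a tool call to move; the robot and the scene stay as the last step left them, time stands still between calls to the robot, and variables do not carry over. Pictures are saved under pics/ and viewed, at most 10 in all, crops included, and the job is handed in when it is done.

Besides the shell and the picture viewer there is one more tool, called as name(argument=value, ...) on one line, values as JSON. apply_moves: Moves the arm, as the interface text tells. Shifts and turns lie within -1 to 1; 1 stands for 400 mm of shift or 120 degrees of turn. Its arguments: {"type":"object","properties":{"series":{"type":"array","items":{"type":"array","items":{"type":"number"}}},"newtons":{"type":"number"}},"required":["series"]}

```bash
mkdir -p pics
cat > h.py <<'E'
import numpy as np, cv2
from scipy.spatial.transform import Rotation as R
from cell import status, cams, manip
def rot(o):
    o=np.array(o,float)
    return o if o.shape==(3,3) else (R.from_rotvec(o).as_matrix() if o.size==3 else R.from_quat(o).as_matrix())
def ray(s,px):
    d=np.array([s['k1'],0,0,0,0],float)
    u=cv2.undistortPoints(np.array([[px]],float),np.array(s['mtx'],float),d)[0,0]
    v=rot(s['orientation'])@np.array([u[0],u[1],1]); return np.array(s['xyz'],float),v/np.linalg.norm(v)
def atz(s,px,z):
    o,v=ray(s,px); return o+v*(z-o[2])/v[2]
def tri(a,b):
    A=0;y=0
    for o,v in (a,b):
        P=np.eye(3)-np.outer(v,v);A=A+P;y=y+P@o
    p=np.linalg.solve(A,y); return p,[float(np.linalg.norm((np.eye(3)-np.outer(v,v))@(p-o))) for o,v in (a,b)]
def proj(s,p):
    r=rot(s['orientation']);q=r.T@(np.array(p)-np.array(s['xyz']));u=q[:2]/q[2]
    u=u*(1+s['k1']*(u@u));m=np.array(s['mtx']);return m[:2,:2]@u+m[:2,2]
E
cat > look.py <<'E'
from h import *
import sys
np.set_printoptions(precision=4,suppress=True)
S={c:cams.snapshot(c) for c in('side','top')}
for c in S:
    cv2.imwrite(f'pics/{c}{sys.argv[1]}.png',S[c]['color'][:,:,::-1]); print(c,S[c]['xyz'],S[c]['orientation'],S[c]['k1'])
for n in sys.argv[2:]:
    for c in S:
        print(n,c,[(np.round(d['pixel'],1).tolist(),round(d['score'],2)) for d in cams.tip_of(c,n)])
E
python3 look.py 0 lever_balance lever_bore lever_tail jig_pin jig_pad strap_knob strap_pivot magnet_square spacer_block gas_nozzle; python3 -c "
from h import *;print(status.get_obs())"
```

```text
side [ 0.3234 -0.8266  0.7065] [-2.1606  0.2858 -0.1354] -0.030525865603686263
top [0.4418 0.0364 1.0886] [-2.12    2.1874 -0.0757] 0.017316144749085174
lever_balance side [([298.7, 288.6], 0.76), ([163.0, 194.8], 0.62), ([200.5, 280.8], 0.59)]
lever_balance top [([204.0, 278.3], 0.89), ([349.9, 253.7], 0.82), ([370.6, 181.8], 0.65)]
lever_bore side [([302.9, 315.3], 0.93), ([233.0, 280.0], 0.92), ([165.3, 182.4], 0.65)]
lever_bore top [([397.7, 182.1], 0.78), ([343.2, 227.3], 0.58), ([178.6, 274.5], 0.57), ([370.3, 181.4], 0.46)]
lever_tail side [([280.0, 251.3], 0.96), ([139.3, 307.1], 0.94), ([155.9, 230.3], 0.6)]
lever_tail top [([258.4, 289.4], 0.92), ([318.0, 176.4], 0.9), ([355.6, 310.5], 0.86)]
jig_pin side [([241.5, 188.9], 0.71)]
jig_pin top []
jig_pad side [([228.6, 156.3], 0.85)]
jig_pad top []
strap_knob side [([340.8, 195.5], 0.51), ([233.6, 139.8], 0.43), ([242.9, 188.8], 0.37)]
strap_knob top [([153.5, 189.4], 0.63)]
strap_pivot side [([231.5, 140.4], 0.39)]
strap_pivot top [([317.0, 178.0], 0.74), ([125.3, 187.9], 0.69)]
magnet_square side [([339.6, 195.0], 0.85), ([
[... 243 characters left out ...]
], 0.49)]
{'t': 1.1, 'joints': array([-1.35100392e+00,  3.19595354e-01,  1.56451390e+00,  2.01413519e-05,
        1.25738450e+00, -1.99797281e-02]), 'joint_vel': array([ 0.00032649, -0.00085832,  0.00115165,  0.00019265, -0.00049424,
       -0.00133889]), 'joint_efforts': array([ 1.51894612e-03, -4.12357950e+01, -2.32231575e+01,  7.29099498e-02,
        3.78317898e-02,  4.95244720e-06]), 'tcp_pos': array([ 0.13657312, -0.55855969,  0.21397321]), 'orientation': array([3.11894851e+00, 3.75710413e-01, 4.54407014e-05]), 'wrist_force': array([-0.43366093,  0.16712654, -0.84805469]), 'ft_torque': array([-0.02127978,  0.05274721, -0.04400315]), 'grasp_force': 0.0, 'finger_gap': 0.09120401688113122}
```

View pics/top0.png

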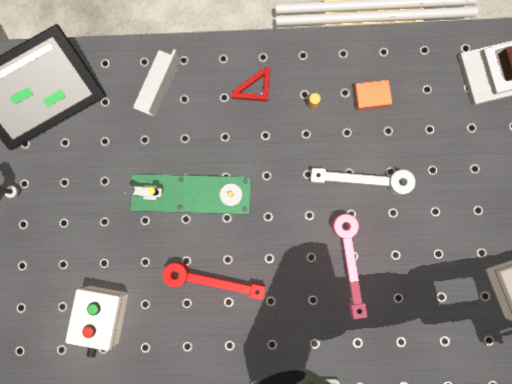

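View pics/side0.png

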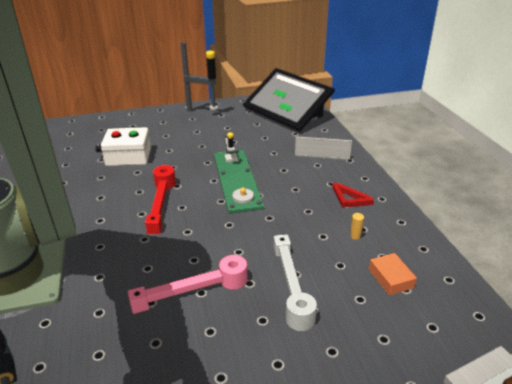

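The top view shows the aluminium lever with its boss at (402,181) and tail at (318,176). The jig is at (190,194), with its pin at (231,194) and the knob at (152,190). The red and pink levers are look-alikes. The side view matches: lever boss (301,310), tail (281,243), pin (242,190), knob (231,137).

```bash
cat > m.py <<'E'
from h import *
np.set_printoptions(precision=4,suppress=True)
S={c:cams.snapshot(c) for c in('side','top')}
def near(c,n,p,r=30,f=cams.tip_of):
    L=[d for d in f(c,n) if np.hypot(*(np.array(d['pixel'])-p))<r]
    return L
G={'lever_balance':((298.7,288.6),(370.6,181.8)),'lever_bore':((302.9,315.3),(398,182)),'lever_tail':((280,251),(318,176)),'jig_pin':((241.5,189),(231,194)),'strap_knob':((231,139),(152,190)),'strap_pivot':((231,140),(127,188)),'jig_pad':((228,156),(160,191))}
Z={'lever_balance':.022,'lever_bore':0,'lever_tail':0,'jig_pin':.04,'strap_knob':.093,'strap_pivot':.093,'jig_pad':.022}
for n,(a,b) in G.items():
    q={}
    for c,p in(('side',a),('top',b)):
        L=near(c,n,p,16)
        if L: q[c]=L[0]['pixel']; print(n,c,np.round(q[c],1),round(L[0]['score'],2),atz(S[c],q[c],Z[n]))
    if len(q)==2: print('   tri',*tri(ray(S['side'],q['side']),ray(S['top'],q['top'])))
# masks by colour, top
im=S['top']['color'];hsv=cv2.cvtColor(im,cv2.COLOR_RGB2HSV)
m=cv2.inRange(hsv,(60,80,40),(90,255,255));m[:160]=0;m[225:]=0;m[:,:120]=0;m[:,260:]=0
m=cv2.morphologyEx(m,cv2.MORPH_CLOSE,np.ones((15,15)))
r=cv2.minAreaRect(cv2.findNonZero(m));print('jig rect',r)
for p in cv2.boxPoints(r):print(p,atz(S['top'],p.tolist(),.012))
c=S['top']['color'];cv2.imwrite('pics/crop1.png',np.vstack([cv2.resize(c[165:225,115:265,::-1],None,fx=5,fy=5,interpolation=cv2.INTER_CUBIC),cv2.resize(c[155:210,290:440,::-1],None,fx=5,fy=5,interpolation=cv2.INTER_CUBIC)]))
E
python3 m.py
```

```text
lever_balance side [296.4 288. ] 0.75 [ 0.5617 -0.2084  0.022 ]
lever_balance top [370.4 182.2] 0.85 [ 0.5525 -0.196   0.022 ]
   tri [ 0.5591 -0.1995  0.0126] [0.005762477038946448, 0.005762477038946464]
lever_bore side [302.8 318.5] 0.96 [ 0.5556 -0.2665  0.    ]
lever_bore top [394.2 183.2] 0.9 [ 0.5504 -0.2576  0.    ]
   tri [ 0.5545 -0.2604 -0.0073] [0.0034525354689402955, 0.003452535468940456]
lever_tail side [280.1 251.1] 0.56 [ 0.5705 -0.0728  0.    ]
lever_tail top [318.3 175.4] 0.56 [ 0.5756 -0.076   0.    ]
   tri [ 0.5726 -0.0752  0.0022] [0.002777719679801325, 0.002777719679801362]
jig_pin side [241.8 190.9] 0.86 [0.5308 0.1233 0.04  ]
jig_pin top [229.4 190.9] 0.85 [0.541  0.1381 0.04  ]
   tri [0.5383 0.1399 0.0282] [0.003833535528326283, 0.0038335355283263175]
strap_knob side [232.9 139.2] 0.46 [0.5485 0.2963 0.093 ]
strap_knob top [152.8 190.6] 0.85 [0.5423 0.3054 0.093 ]
   tri [0.5466 0.3063 0.0877] [0.003813703172996911, 0.00381370317299671]
strap_pivot side [226.4 126.4] 0.62 [0.5472 0.3766 0.093 ]
strap_pivot top [126.  187.6] 0.68 [0.5511 0.3661 0.093 ]
   tri [0.5477 0.3644 0.0991] [0.0026972350431411964, 0.0026972350431412563]
jig_pad side [230. 156.] 0.64 [0.5447 0.3298 0.022 ]
jig_pad top [148.6 192.1] 0.91 [0.5462 0.3348 0.022 ]
   tri [0.5462 0.3359 0.0184] [0.00033922682385844694, 0.00033922682385871116]
jig rect ((190.46295166015625, 193.40692138671875), (118.38005065917969, 36.67151641845703), 1.5074357986450195)
[130.8111 210.1792] [0.5046 0.3811 0.012 ]
[131.7758 173.5204] [0.5941 0.3787 0.012 ]
[250.1148 176.6346] [0.5767 0.0898 0.012 ]
[249.1501 213.2934] [0.4881 0.0945 0.012 ]
```

View pics/crop1.png

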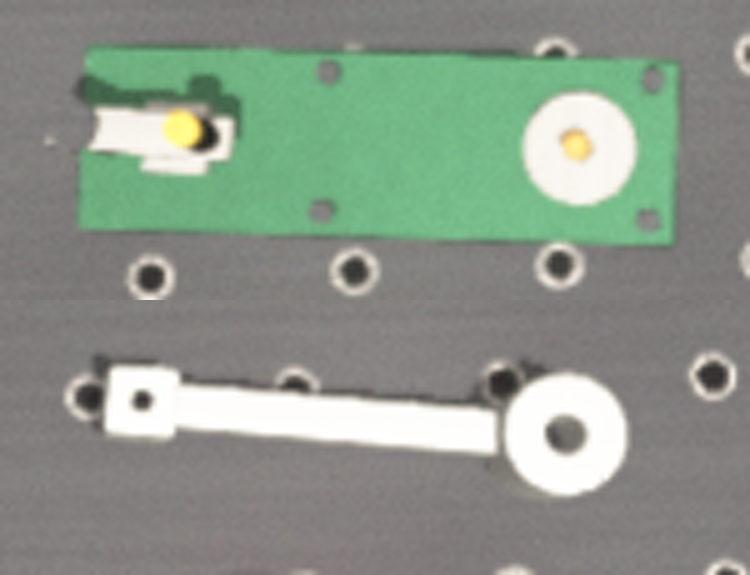

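The crop shows the lever's boss-top centre at about (402.8,181.4) and its tail-top centre at (318,174.8). It also shows the pin tip at (230,193.6), the seat at (230.6,194.4) and the knob top at (151,190.4).

```bash
cat > m2.py <<'E'
from h import *
np.set_printoptions(precision=4,suppress=True)
S={c:cams.snapshot(c) for c in('side','top')}
T=S['top']
for n,p,z in(('boss',(402.8,181.4),.045),('tail',(318,174.8),.035),('pin',(230,193.6),.04),('seat',(230.6,194.4),.022),('knobtop',(151,190.4),.108)):
    P=atz(T,p,z);print(n,P,'side px',proj(S['side'],P))
s=S['side']['color']
cv2.imwrite('pics/crop2.png',np.hstack([cv2.resize(s[120:220,200:275,::-1],None,fx=5,fy=5,interpolation=cv2.INTER_CUBIC),cv2.resize(s[230:330,255:330,::-1],None,fx=5,fy=5,interpolation=cv2.INTER_CUBIC)]))
for c in S:
  for n in('lever_bore','gas_nozzle','magnet_square','spacer_block'):
    print(c,n,[(np.round(d['pixel'],1).tolist(),round(d['score'],2),atz(S[c],d['pixel'],0)) for d in cams.tip_of(c,n)][:3])
E
python3 m2.py
```

```text
boss [ 0.5495 -0.2653  0.045 ] side px [300.5596 302.3531]
tail [ 0.5727 -0.0718  0.035 ] side px [281.2471 238.5622]
pin [0.5346 0.1369 0.04  ] side px [242.0157 187.721 ]
seat [0.5342 0.1372 0.022 ] side px [242.0318 193.5596]
knobtop [0.5413 0.3054 0.108 ] side px [229.407  133.1245]
side lever_bore [([166.7, 183.4], 0.88, array([0.3555, 0.2701, 0.    ])), ([298.5, 315.0], 0.78, array([ 0.5506, -0.2563,  0.    ])), ([232.7, 284.2], 0.72, array([ 0.4469, -0.1439,  0.    ]))]
side gas_nozzle [([353.8, 240.0], 0.81, array([ 0.7439, -0.0816,  0.    ]))]
side magnet_square [([341.3, 198.8], 0.72, array([0.7809, 0.0766, 0.    ]))]
side spacer_block [([390.5, 279.2], 0.72, array([ 0.765, -0.217,  0.   ]))]
top lever_bore [([343.8, 228.0], 0.84, array([ 0.4463, -0.1315,  0.    ])), ([395.5, 183.1], 0.79, array([ 0.5505, -0.2607,  0.    ])), ([177.8, 274.9], 0.77, array([0.346, 0.271, 0.   ]))]
top gas_nozzle [([311.4, 108.4], 0.53, array([ 0.7431, -0.0661,  0.    ])), ([150.0, 193.2], 0.18, array([0.5455, 0.3375, 0.    ]))]
top magnet_square [([251.4, 96.8], 0.74, array([0.7785, 0.0816, 0.    ]))]
top spacer_block [([372.0, 96.9], 0.76, array([ 0.7661, -0.2161,  0.    ]))]
```

View pics/crop2.png

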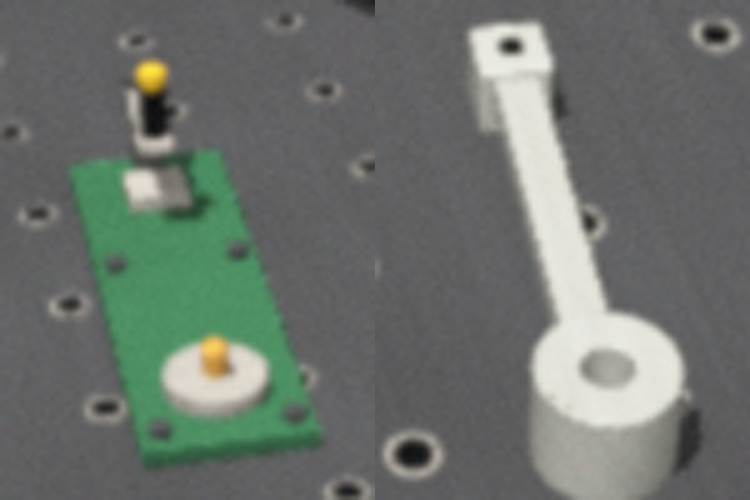

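```bash
cat > go.py <<'E'
# usage: go.py x y z toolY_deg : remaining tool-frame shift (units of 0.4 m) after turning, and turn (units of 120 deg)
from h import *
import sys
x,y,z,a=map(float,sys.argv[1:5]);o=status.get_obs();r=rot(o['orientation'])
a=np.radians(a);Y=np.array([np.cos(a),np.sin(a),0]);Z=np.array([0,0,-1.]);T=np.c_[np.cross(Y,Z),Y,Z]
d=np.array([x,y,z])-o['tcp_pos']
print('t',o['t'],'tcp',o['tcp_pos'].round(4),'toolY',np.degrees(np.arctan2(r[1,1],r[0,1])).round(2),'tiltz',r[:,2].round(4),'gap',o['finger_gap'])
t=R.from_matrix(r.T@T).as_rotvec()/np.radians(120)
print('turn',t.round(4),'rows',np.ceil(np.linalg.norm(t)/.0595),'| shift after turn',(T.T@d/.4).round(4),'rows',np.ceil(np.linalg.norm(d)/.041))
E
echo
```

```text
(no output)
```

apply_moves(series=[[0, 0, 0, 0, 0, -0.0522, 40], [0, 0, 0, 0, 0, -0.0522, 40], [0, 0, 0, 0, 0, -0.0522, 40], [0, 0, 0, 0, 0, -0.0522, 40], [0, 0, 0, 0, 0, -0.0522, 40], [0.096, -0.016, 0, 0, 0, 0, 40], [0.096, -0.016, 0, 0, 0, 0, 40], [0.096, -0.016, 0, 0, 0, 0, 40], [0.096, -0.016, 0, 0, 0, 0, 40], [0.096, -0.016, 0, 0, 0, 0, 40], [0.096, -0.016, 0, 0, 0, 0, 40], [0.096, -0.016, 0, 0, 0, 0, 40], [0.096, -0.016, 0, 0, 0, 0, 40], [0.096, -0.016, 0, 0, 0, 0, 40], [0.096, -0.016, 0, 0, 0, 0, 40], [0.096, -0.016, 0, 0, 0, 0, 40], [0.096, -0.016, 0, 0, 0, 0, 40], [0.096, -0.016, 0, 0, 0, 0, 40], [0.096, -0.016, 0, 0, 0, 0, 40], [0.096, -0.016, 0, 0, 0, 0, 40]])

```text
t: 4.07
tcp_pos: [0.4763, -0.0812, 0.2142]
orientation: [2.901, 1.204, 0.001]
wrist_force: [0.1, -0.7, -0.6]
finger_gap: 0.0366
grasp_force: 0.0
```

```bash
python3 go.py 0.541 0.305 0.16 -45
```

```text
t 4.0667 tcp [ 0.4763 -0.0812  0.2142] toolY -44.92 tiltz [ 7.e-04 -4.e-04 -1.e+00] gap 0.03660106453718595
turn [ 0.0004 -0.0001  0.0006] rows 1.0 | shift after turn [ 0.797  -0.5684  0.1355] rows 10.0
```

apply_moves(series=[[0.0797, -0.0568, 0.0135, 0, 0, 0, 40], [0.0797, -0.0568, 0.0135, 0, 0, 0, 40], [0.0797, -0.0568, 0.0135, 0, 0, 0, 40], [0.0797, -0.0568, 0.0135, 0, 0, 0, 40], [0.0797, -0.0568, 0.0135, 0, 0, 0, 40], [0.0797, -0.0568, 0.0135, 0, 0, 0, 40], [0.0797, -0.0568, 0.0135, 0, 0, 0, 40], [0.0797, -0.0568, 0.0135, 0, 0, 0, 40], [0.0797, -0.0568, 0.0135, 0, 0, 0, 40], [0.0797, -0.0568, 0.0135, 0, 0, 0, 40], [0, 0, 0, 0, 0, 0, 40]])

```text
t: 4.98
tcp_pos: [0.5402, 0.3096, 0.1583]
orientation: [-2.896, -1.21, -0.002]
wrist_force: [-0.1, -0.8, -0.2]
finger_gap: 0.0365
grasp_force: 0.0
```

```bash
python3 go.py 0.542 0.3055 0.08 -45
python3 - <<'E'
from h import *
s=cams.snapshot('side')['color'];cv2.imwrite('pics/a.png',cv2.resize(s[60:220,150:310,::-1],None,fx=3.7,fy=3.7,interpolation=cv2.INTER_CUBIC))
E
```

```text
t 4.9833 tcp [0.5402 0.3096 0.1583] toolY -44.67 tiltz [-0.      0.0031 -1.    ] gap 0.03650174024525485
turn [-0.001  -0.001   0.0028] rows 1.0 | shift after turn [-0.004   0.0104  0.1956] rows 2.0
```

View pics/a.png

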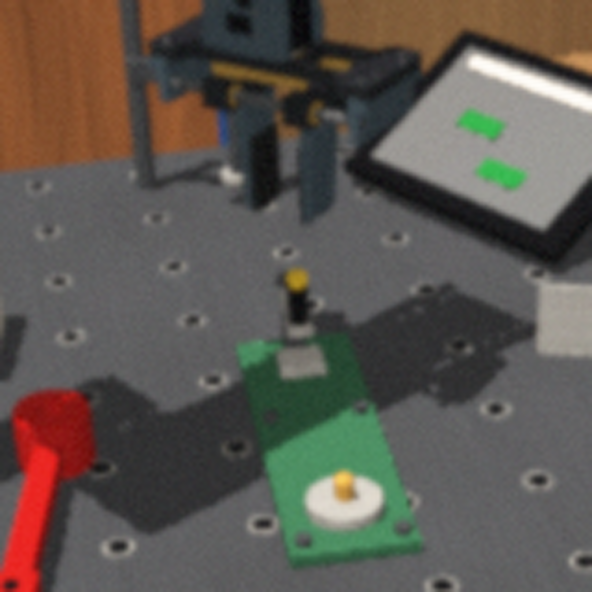

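The fingers are centred above the yellow knob at (297,278) and clear of it. Next I go down around it.

apply_moves(series=[[-0.001, 0.003, 0.05, 0, 0, 0.002, 40], [-0.001, 0.003, 0.05, 0, 0, 0, 40], [-0.001, 0.002, 0.05, 0, 0, 0, 40], [-0.001, 0.002, 0.045, 0, 0, 0, 40], [0, 0, 0, 0, 0, 0, 30], [0, 0, 0, 0, 0, 0, 30], [0, 0, 0, 0, 0, 0, 30]])

```text
t: 5.62
tcp_pos: [0.5423, 0.2989, 0.0832]
orientation: [2.905, 1.197, 0.003]
wrist_force: [0.5, 0.9, -0.1]
finger_gap: 0.0275
grasp_force: 0.0
```

```bash
python3 go.py 0.542 0.3055 0.08 -45
python3 - <<'E'
from h import *
o=status.get_obs();P=np.array([.5485,.365]);d=np.array([.059,.998]);xj=np.array([.998,-.059])
T=rot(o['orientation']);p=o['tcp_pos'][:2]
for k in np.linspace(.06,1.58,9)[1:]:
    q=P+.06*(-np.cos(k)*d-np.sin(k)*xj);D=q-p;p=q
    print(round(k,2),q.round(4),(T[:2,:2].T@D/.4/2).round(4))
E
```

```text
t 5.6167 tcp [0.5423 0.2989 0.0832] toolY -45.22 tiltz [ 1.8e-03  7.0e-04 -1.0e+00] gap 0.027536108915442108
turn [ 0.0004 -0.0008 -0.0018] rows 1.0 | shift after turn [ 0.0111 -0.0123  0.0081] rows 1.0
0.25 [0.5303 0.3079] [-0.0028 -0.0186]
0.44 [0.5198 0.3123] [-0.0053 -0.0132]
0.63 [0.5104 0.3187] [-0.0028 -0.014 ]
0.82 [0.5023 0.3267] [-0.0001 -0.0142]
1.01 [0.4959 0.3361] [ 0.0026 -0.014 ]
1.2 [0.4914 0.3466] [ 0.0052 -0.0132]
1.39 [0.489  0.3577] [ 0.0076 -0.012 ]
1.58 [0.4887 0.3691] [ 0.0097 -0.0104]
```

apply_moves(series=[[-0.003, -0.018, 0, 0, 0, 0, 30], [-0.003, -0.018, 0, 0, 0, 0, 30], [-0.005, -0.013, 0, 0, 0, 0, 30], [-0.005, -0.013, 0, 0, 0, 0, 30], [-0.003, -0.014, 0, 0, 0, 0, 30], [-0.003, -0.014, 0, 0, 0, 0, 30], [0, -0.014, 0, 0, 0, 0, 30], [0, -0.014, 0, 0, 0, 0, 30], [0, 0, 0, 0, 0, 0, 30]])

```text
t: 6.37
tcp_pos: [0.5012, 0.3277, 0.0819]
orientation: [-2.903, -1.198, -0.0]
wrist_force: [0.2, -0.5, 0.0]
finger_gap: 0.0273
grasp_force: 0.0
```

```bash
python3 go.py 0.5023 0.3267 0.08 -45; python3 -c "
from h import *
S={c:cams.snapshot(c) for c in('side','top')}
for c in S:print(c,[(np.round(d['pixel'],1),round(d['score'],2),atz(S[c],d['pixel'],.093).round(3)) for d in cams.tip_of(c,'strap_knob')])
print(status.get_obs()['wrist_force'])"
```

```text
t 6.3667 tcp [0.5012 0.3277 0.0819] toolY -45.14 tiltz [-3.e-04  1.e-03 -1.e+00] gap 0.0272954395573716
turn [-0.0004 -0.0002 -0.0011] rows 1.0 | shift after turn [0.0001 0.0038 0.0047] rows 1.0
side [(array([389.4, 277.7]), 0.61, array([ 0.707, -0.293,  0.093])), (array([218.1, 138.7]), 0.59, array([0.51 , 0.31 , 0.093]))]
top [(array([151.9, 195.6]), 0.16, array([0.531, 0.308, 0.093]))]
[0.80044408 0.17189052 0.42762904]
```

apply_moves(series=[[0.003, -0.014, 0, 0, 0, 0, 30], [0.003, -0.014, 0, 0, 0, 0, 30], [0.005, -0.013, 0, 0, 0, 0, 30], [0.005, -0.013, 0, 0, 0, 0, 30], [0.007, -0.012, 0, 0, 0, 0, 30], [0.008, -0.012, 0, 0, 0, 0, 30], [0.01, -0.01, 0, 0, 0, 0, 30], [0.01, -0.01, 0, 0, 0, 0, 30], [0, 0, 0, 0, 0, 0, 30], [0, 0, 0, 0, 0, 0, 50], [0, 0, 0, 0, 0, 0, 50], [0, 0, -0.06, 0, 0, 0, 50], [0, 0, -0.08, 0, 0, 0, 50], [0, 0, -0.08, 0, 0, 0, 60], [0, 0, -0.08, 0, 0, 0, 60]])

```text
t: 7.82
tcp_pos: [0.4887, 0.3683, 0.2032]
orientation: [-2.905, -1.197, 0.001]
wrist_force: [-0.4, 0.0, -0.1]
finger_gap: 0.0543
grasp_force: 0.0
```

```bash
python3 go.py 0.557 -0.202 0.12 -6.8; python3 -c "
from h import *
S={c:cams.snapshot(c) for c in('side','top')}
for c in S:print(c,[(np.round(d['pixel'],1),round(d['score'],2),atz(S[c],d['pixel'],.093).round(3)) for d in cams.tip_of(c,'strap_knob')])
print(status.get_obs()['wrist_force'])"
```

```text
t 7.8167 tcp [0.4887 0.3683 0.2032] toolY -45.21 tiltz [-6.e-04 -2.e-04 -1.e+00] gap 0.05425218130663176
turn [-2.000e-04  2.000e-04 -3.201e-01] rows 6.0 | shift after turn [-1.3954  0.3384  0.2079] rows 15.0
side [(array([209.2, 129.7]), 0.61, array([0.496, 0.37 , 0.093]))]
top [(array([129.5, 214.8]), 0.74, array([0.49 , 0.358, 0.093]))]
[ 0.10826071 -0.07097338 -0.14704558]
```

apply_moves(series=[[0, 0, 0, 0, 0, -0.0534, 60], [0, 0, 0, 0, 0, -0.0534, 60], [0, 0, 0, 0, 0, -0.0534, 60], [0, 0, 0, 0, 0, -0.0534, 60], [0, 0, 0, 0, 0, -0.0534, 60], [0, 0, 0, 0, 0, -0.0534, 60], [-0.098, 0.024, 0, 0, 0, 0, 60], [-0.098, 0.024, 0, 0, 0, 0, 60], [-0.098, 0.024, 0, 0, 0, 0, 60], [-0.098, 0.024, 0, 0, 0, 0, 60], [-0.098, 0.024, 0, 0, 0, 0, 60], [-0.098, 0.024, 0, 0, 0, 0, 60], [-0.098, 0.024, 0, 0, 0, 0, 60], [-0.098, 0.024, 0, 0, 0, 0, 60], [-0.098, 0.024, 0, 0, 0, 0, 60], [-0.098, 0.024, 0, 0, 0, 0, 60], [-0.098, 0.024, 0, 0, 0, 0, 60], [-0.098, 0.024, 0, 0, 0, 0, 60], [-0.098, 0.024, 0, 0, 0, 0, 60], [-0.098, 0.024, 0, 0, 0, 0, 60]])

```text
t: 9.68
tcp_pos: [0.5567, -0.1939, 0.1999]
orientation: [-2.346, -2.084, 0.003]
wrist_force: [0.4, 0.3, -0.3]
finger_gap: 0.055
grasp_force: 0.0
```

```bash
python3 go.py 0.557 -0.202 0.08 -6.8
```

```text
t 9.6833 tcp [ 0.5567 -0.1939  0.1999] toolY -6.76 tiltz [-0.0036  0.0015 -1.    ] gap 0.05501290512298534
turn [-0.0018 -0.0005  0.0003] rows 1.0 | shift after turn [-0.02    0.0031  0.2996] rows 3.0
```

apply_moves(series=[[0, 0, 0.06, 0, 0, 0, 60], [0, 0, 0.08, 0, 0, 0, 60], [0, 0, 0.08, 0, 0, 0, 60], [0, 0, 0.06, 0, 0, 0, 60], [0, 0, 0, 0, 0, 0, 60], [0, 0, 0, 0, 0, 0, 60], [0, 0, 0, 0, 0, 0, 60]])

```text
t: 10.27
tcp_pos: [0.5585, -0.1923, 0.0905]
orientation: [2.347, 2.087, 0.001]
wrist_force: [0.0, -0.7, 0.7]
finger_gap: 0.0544
grasp_force: 0.0
```

```bash
python3 go.py 0.557 -0.202 0.006 -6.8
python3 - <<'E'
from h import *
S={c:cams.snapshot(c) for c in('side','top')}
a=S['side']['color'][190:350,220:380,::-1];b=S['top']['color'][120:230,290:440,::-1]
cv2.imwrite('pics/b.png',np.hstack([cv2.resize(a,(440,440),interpolation=cv2.INTER_CUBIC),cv2.resize(b,(360,440),interpolation=cv2.INTER_CUBIC)]))
for c in S:
  for n,z in(('lever_bore',0),('lever_tail',0)):print(c,n,[(np.round(d['pixel'],1),round(d['score'],2),atz(S[c],d['pixel'],z).round(3)) for d in cams.tip_of(c,n)])
E
```

```text
t 10.2667 tcp [ 0.5585 -0.1923  0.0905] toolY -6.73 tiltz [ 8.e-04 -3.e-04 -1.e+00] gap 0.05435478030551411
turn [0.0004 0.0001 0.0006] rows 1.0 | shift after turn [-0.0245 -0.0009  0.2114] rows 3.0
side lever_bore [(array([302.8, 318.2]), 0.9, array([ 0.556, -0.266,  0.   ])), (array([166.5, 183.7]), 0.88, array([0.355, 0.269, 0.   ])), (array([231.5, 277.2]), 0.68, array([ 0.449, -0.124,  0.   ]))]
side lever_tail [(array([139.3, 306. ]), 0.87, array([ 0.257, -0.153,  0.   ])), (array([281.5, 250.8]), 0.66, array([ 0.574, -0.073,  0.   ])), (array([156.9, 230.3]), 0.59, array([0.312, 0.074, 0.   ]))]
top lever_bore [(array([346.1, 224.6]), 0.96, array([ 0.454, -0.137,  0.   ])), (array([177.5, 271.4]), 0.61, array([0.354, 0.272, 0.   ]))]
top lever_tail [(array([356.9, 309.2]), 0.88, array([ 0.255, -0.153,  0.   ])), (array([317.1, 177.3]), 0.65, array([ 0.571, -0.073,  0.   ])), (array([256.3, 291.7]), 0.58, array([0.301, 0.083, 0.   ]))]
```

View pics/b.png

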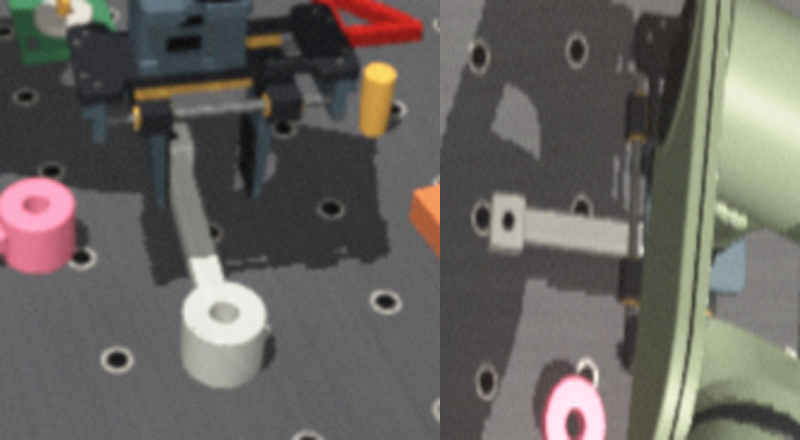

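The fingers straddle the bar, with the boss at (223,320) in the side crop and the fingers at (158,180) and (255,170). I shift 10 mm towards the boss, go down and grip.

apply_moves(series=[[-0.0125, -0.0005, 0.03, 0, 0, 0, 60], [-0.012, -0.0005, 0.06, 0, 0, 0, 60], [0, 0, 0.06, 0, 0, 0, 60], [0, 0, 0.04, 0, 0, 0, 60], [0, 0, 0.019, 0, 0, 0, 60], [0, 0, 0, 0, 0, 0, 60], [0, 0, 0, 0, 0, 0, 60]], newtons=30)

```text
t: 11.15
tcp_pos: [0.557, -0.202, 0.0069]
orientation: [2.347, 2.087, 0.001]
wrist_force: [0.4, -0.1, 0.6]
finger_gap: 0.0544
grasp_force: 0.0
```

```bash
python3 go.py 0.557 -0.202 0.006 -6.8;python3 -c "
from h import *
print(status.get_obs()['wrist_force'])"
```

```text
t 11.15 tcp [ 0.557  -0.202   0.0069] toolY -6.73 tiltz [ 8.e-04 -4.e-04 -1.e+00] gap 0.054406637100658004
turn [0.0004 0.0001 0.0006] rows 1.0 | shift after turn [-0.      0.0001  0.0023] rows 1.0
[ 0.43976654 -0.05831815  0.63511312]
```

Now I close and lift a little, watching the moment and the force.

apply_moves(series=[[0, 0, 0, 0, 0, 0, 0], [0, 0, 0, 0, 0, 0, 0], [0, 0, 0, 0, 0, 0, 0], [0, 0, 0, 0, 0, 0, 0], [0, 0, 0, 0, 0, 0, 0], [0, 0, 0, 0, 0, 0, 0], [0, 0, 0, 0, 0, 0, 0], [0, 0, 0, 0, 0, 0, 0], [0, 0, -0.01, 0, 0, 0, 0], [0, 0, -0.015, 0, 0, 0, 0], [0, 0, -0.025, 0, 0, 0, 0], [0, 0, 0, 0, 0, 0, 0], [0, 0, 0, 0, 0, 0, 0], [0, 0, 0, 0, 0, 0, 0]], newtons=40)

```text
t: 12.32
tcp_pos: [0.5562, -0.2018, 0.0263]
orientation: [-2.348, -2.087, 0.0]
wrist_force: [0.1, 0.9, -5.9]
finger_gap: 0.0198
grasp_force: 40.0
```

```bash
cat > lev.py <<'E'
# with arm holding lever: bore/tail tips seen by side/top, triangulated where both
from h import *
import sys
np.set_printoptions(precision=4,suppress=True)
S={c:cams.snapshot(c) for c in('side','top')};o=status.get_obs()
r=rot(o['orientation']);g=o['tcp_pos']-.022*r[:,2]
yb=-r[:,0] if r[1,0]<0 else r[:,0]
g0=o['tcp_pos']-r[:,2]*.0
for n,k in(('lever_bore',-.064),('lever_tail',.131)):
    e=o['tcp_pos']+k*yb+np.array([0,0,-.007])
    print(n,'expected',e)
    for c in S:
        px=proj(S[c],e)
        L=[d for d in cams.tip_of(c,n) if np.hypot(*(d['pixel']-px))<25]
        if L:print('  ',c,px,np.array(L[0]['pixel']),L[0]['score'],'at z:',atz(S[c],L[0]['pixel'],e[2]))
print(o['wrist_force'],o['ft_torque'],o['grasp_force'],o['finger_gap'])
if len(sys.argv)>1:
    a=S['side']['color'][:,:,::-1];b=S['top']['color'][:,:,::-1]
    x,y=map(int,proj(S['side'],o['tcp_pos']));u,v=map(int,proj(S['top'],o['tcp_pos']))
    f=lambda i,x,y:cv2.resize(i[max(0,y-75):y+75,max(0,x-75):x+75],(400,400),interpolation=cv2.INTER_CUBIC)
    cv2.imwrite(sys.argv[1],np.hstack([f(a,x,y),f(b,u,v)]))
E
python3 lev.py pics/c.png
```

```text
lever_bore expected [ 0.5485 -0.2653  0.019 ]
   side [299.4668 311.9948] [300.2 309.3] 0.62 at z: [ 0.552  -0.2594  0.019 ]
lever_tail expected [ 0.5714 -0.0716  0.019 ]
   top [317.3083 176.2037] [318.6 176.8] 0.95 at z: [ 0.5699 -0.0746  0.019 ]
[ 0.5396  0.3359 -4.1056] [-0.0427 -0.0511  0.018 ] 39.99842047691345 0.020081734594455437
```

View pics/c.png

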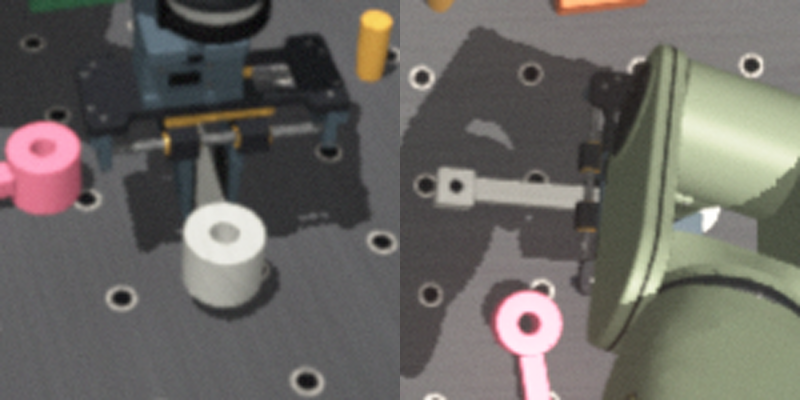

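The lever is lifted clear and level; the boss hangs over its own shadow at (223,300). I lift higher.

apply_moves(series=[[0, 0, -0.015, 0, 0, 0, 0], [0, 0, -0.03, 0, 0, 0, 0], [0, 0, -0.04, 0, 0, 0, 0], [0, 0, -0.04, 0, 0, 0, 0], [0, 0, -0.04, 0, 0, 0, 0], [0, 0, -0.04, 0, 0, 0, 0], [0, 0, -0.02, 0, 0, 0, 0], [0, 0, -0.01, 0, 0, 0, 0], [0, 0, 0, 0, 0, 0, 0], [0, 0, 0, 0, 0, 0, 0], [0, 0, 0, 0, 0, 0, 0], [0, 0, 0, 0, 0, 0, 0]])

```text
t: 13.62
tcp_pos: [0.5558, -0.2016, 0.1192]
orientation: [-2.347, -2.086, 0.002]
wrist_force: [0.1, 1.1, -4.6]
finger_gap: 0.0197
grasp_force: 40.0
```

```bash
python3 lev.py; python3 go.py 0.5383 0.2009 0.12 -3.4
```

```text
lever_bore expected [ 0.5486 -0.2653  0.1125]
   side [301.785 275.956] [304.7 274.2] 0.85 at z: [ 0.555  -0.2625  0.1125]
lever_tail expected [ 0.5714 -0.0716  0.1126]
   top [321.4224 170.8931] [322.  171.8] 0.98 at z: [ 0.5694 -0.0728  0.1126]
[-0.0393 -0.0538 -5.9088] [-0.0498 -0.0788 -0.0142] 39.998372197151184 0.01953217799672682
t 13.9167 tcp [ 0.5564 -0.2018  0.1201] toolY -6.73 tiltz [-3.e-04  0.e+00 -1.e+00] gap 0.019881407349365672
turn [-0.0001 -0.     -0.0278] rows 1.0 | shift after turn [ 1.0023e+00 -1.0490e-01  3.0000e-04] rows 10.0
```

apply_moves(series=[[0, 0, 0, 0, 0, -0.014, 0], [0, 0, 0, 0, 0, -0.014, 0], [0.02, -0.002, 0, 0, 0, 0, 0], [0.04, -0.0045, 0, 0, 0, 0, 0], [0.065, -0.0068, 0, 0, 0, 0, 0], [0.065, -0.0068, 0, 0, 0, 0, 0], [0.065, -0.0068, 0, 0, 0, 0, 0], [0.065, -0.0068, 0, 0, 0, 0, 0], [0.065, -0.0068, 0, 0, 0, 0, 0], [0.065, -0.0068, 0, 0, 0, 0, 0], [0.065, -0.0068, 0, 0, 0, 0, 0], [0.065, -0.0068, 0, 0, 0, 0, 0], [0.065, -0.0068, 0, 0, 0, 0, 0], [0.065, -0.0068, 0, 0, 0, 0, 0], [0.065, -0.0068, 0, 0, 0, 0, 0], [0.065, -0.0068, 0, 0, 0, 0, 0], [0.065, -0.0068, 0, 0, 0, 0, 0], [0.05, -0.005, 0, 0, 0, 0, 0], [0.03, -0.003, 0, 0, 0, 0, 0], [0.017, -0.002, 0, 0, 0, 0, 0]])

```text
t: 15.58
tcp_pos: [0.5378, 0.2025, 0.1203]
orientation: [-2.284, -2.157, -0.0]
wrist_force: [-0.6, -0.6, -5.0]
finger_gap: 0.0196
grasp_force: 40.0
```

apply_moves(series=[[0, 0, 0, 0, 0, 0, 0], [0, 0, 0, 0, 0, 0, 0], [0, 0, 0, 0, 0, 0, 0], [0, 0, 0, 0, 0, 0, 0], [0, 0, 0, 0, 0, 0, 0]])

```text
t: 16.0
tcp_pos: [0.5383, 0.1997, 0.1204]
orientation: [2.287, 2.153, -0.0]
wrist_force: [-0.5, 0.2, -5.1]
finger_gap: 0.0196
grasp_force: 40.0
```

```bash
python3 go.py 0.5383 0.2009 0.098 -3.4; python3 lev.py pics/d.png; python3 -c "
from h import *
S={c:cams.snapshot(c) for c in('side','top')}
for n,z in(('strap_knob',.093),('jig_pin',.04),('jig_pad',.022)):
  for c in S:print(n,c,[(np.round(d['pixel'],1),round(d['score'],2),atz(S[c],d['pixel'],z).round(3)) for d in cams.tip_of(c,n)][:2])"
```

```text
t 16.0 tcp [0.5383 0.1997 0.1204] toolY -3.45 tiltz [-0.e+00 -3.e-04 -1.e+00] gap 0.01958569789485247
turn [-0.      0.0001 -0.0004] rows 1.0 | shift after turn [ 0.0029 -0.0001  0.0559] rows 1.0
lever_bore expected [0.5344 0.1361 0.1134]
   side [241.2288 162.7898] [243.8 160.5] 0.89 at z: [0.543  0.145  0.1134]
   top [227.0594 190.7923] [225.7 190.4] 0.66 at z: [0.5354 0.1391 0.1134]
lever_tail expected [0.5461 0.3308 0.1133]
   side [229.0825 127.0464] [228.  127.4] 0.58 at z: [0.5428 0.3295 0.1133]
[-0.3148 -0.2076 -4.5461] [-0.0018 -0.0764  0.0104] 39.99827742576599 0.019468882623810982
strap_knob side [(array([205.4, 132.7]), 0.74, array([0.483, 0.355, 0.093]))]
strap_knob top []
jig_pin side [(array([237.6, 188.9]), 0.85, array([0.523, 0.135, 0.04 ]))]
jig_pin top [(array([229.9, 192.2]), 0.62, array([0.538, 0.137, 0.04 ]))]
jig_pad side [(array([230.8, 154.4]), 0.81, array([0.549, 0.338, 0.022])), (array([208.4, 131.1]), 0.38, array([0.512, 0.5  , 0.022]))]
jig_pad top [(array([149.3, 195. ]), 0.87, array([0.539, 0.333, 0.022]))]
```

View pics/d.png

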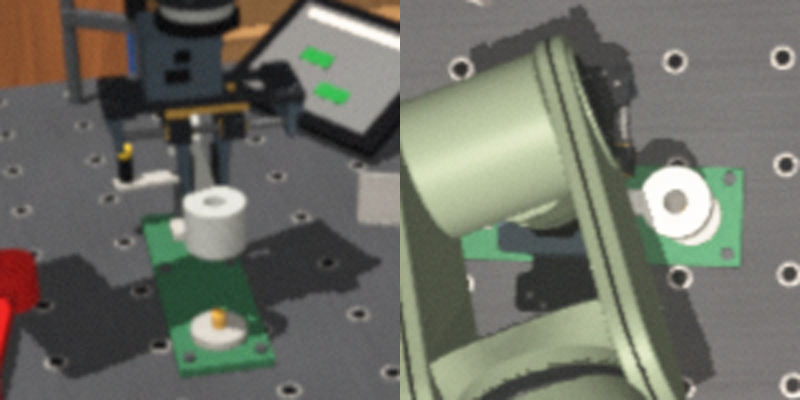

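The boss hangs above the pin: in the top crop the boss is at (677,202) just over the seat, and in the side crop the strap is swung aside at (125,160). I lower to the final height and check the boss's place by a colour fit.

apply_moves(series=[[0.001, 0, 0.01, 0, 0, 0, 0], [0.001, 0, 0.018, 0, 0, 0, 0], [0.001, 0, 0.018, 0, 0, 0, 0], [0, 0, 0.01, 0, 0, 0, 0], [0, 0, 0, 0, 0, 0, 0], [0, 0, 0, 0, 0, 0, 0], [0, 0, 0, 0, 0, 0, 0], [0, 0, 0, 0, 0, 0, 0]])

```text
t: 17.37
tcp_pos: [0.5385, 0.202, 0.0982]
orientation: [2.286, 2.155, 0.001]
wrist_force: [0.4, -0.5, -4.6]
finger_gap: 0.0199
grasp_force: 40.0
```

```bash
python3 lev.py pics/e.png; python3 go.py 0.5383 0.2009 0.098 -3.4
python3 - <<'E'
from h import *
S={c:cams.snapshot(c) for c in('side','top')};o=status.get_obs()
for c in S:
    print(c,'crop origin',[max(0,int(v)-75) for v in proj(S[c],o['tcp_pos'])],'expected boss top',proj(S[c],[.5345,.137,.136]),'tail top',proj(S[c],[.546,.3317,.126]))
E
```

```text
lever_bore expected [0.5347 0.1381 0.0913]
   side [241.3942 170.1194] [245.9 165.6] 0.79 at z: [0.5504 0.1557 0.0913]
   top [227.206  191.6091] [226.7 190.3] 0.8 at z: [0.5377 0.1392 0.0913]
lever_tail expected [0.5462 0.3328 0.0913]
   side [229.281  133.8602] [226.7 133.7] 0.63 at z: [0.5394 0.3357 0.0913]
[-0.6998 -0.3488 -5.2777] [-0.0152 -0.0194  0.0188] 39.998295307159424 0.01955922904929167
t 17.6667 tcp [0.5383 0.2019 0.0981] toolY -3.37 tiltz [ 3.e-04  0.e+00 -1.e+00] gap 0.01945169048493224
turn [ 0.0002 -0.      0.0002] rows 1.0 | shift after turn [-0.0026  0.0002  0.0002] rows 1.0
side crop origin [161, 79] expected boss top [240.9081695  154.50931822] tail top [228.77506505 122.75235748]
top crop origin [123, 115] expected boss top [225.55850581 189.81509154] tail top [136.71432031 187.90617048]
```

View pics/e.png

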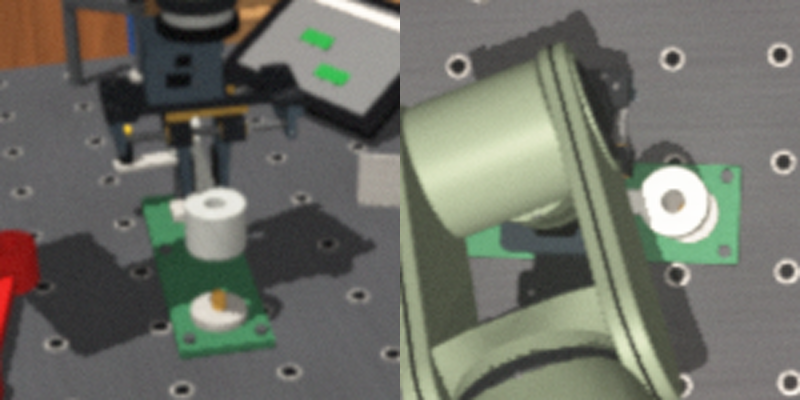

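Seen from above, the boss is at pixel (225.7,190.8) against an expected (225.6,189.8), and the pin shows through the bore. From the side it is at (241.2,155.1) against (240.9,154.5). Everything is within about 3 mm, level and steady, so I hand in.

```bash
python3 -c "
from cell import manip
print(manip.close_job())"
```

```text
the job is handed in; nothing more can be done
None
```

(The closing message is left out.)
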